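Present a slide plate label up over the light pad

TASK

Take the front slide plate (the one standing nearer the robot) out of the blue file bin, leaving the rear plate in its place. Find its frosted end, the one with the small corner notch, and present it for an overhead reader: keep the plate level with the label facing up and the centre of its label straight above the middle mark of the light pad, 5 to 15 cm up. Finish still holding it there, with the plate touching neither pad nor bin and the other things on the bench left where they stand.

Things in the scene. Friction and masses are not known exactly. Their poses are not given: they have to be found in the camera images.
- plate_a: Clear bluish slide plate, 110 x 44 x 8 mm, 60 g; one end frosted white for 30 mm, with a 10 mm square notch at its -y corner and a white label with orange stripe on one face. Origin: its middle. +x to the frosted end, +y across the width, +z out of the label face. In front or rear slot (varies), frosted end up, label to the bin's front. Grip its long edges.
- plate_b: Clear bluish slide plate, 110 x 44 x 8 mm, 60 g; one end frosted white for 30 mm, with a 10 mm square notch at its -y corner and a white label with orange stripe on one face. Origin: its middle. +x to the frosted end, +y across the width, +z out of the label face. In front or rear slot (varies), frosted end down, label to the bin's front. Grip its long edges.
- plate_a_label (a point): Centre of the paper label on plate_a, on the label face, 36 mm from the plate's middle towards the frosted end (19 mm in from that end) and 4 mm above mid-thickness. Axes as the plate's.
- plate_b_label (a point): Centre of the paper label on plate_b, on the label face, 36 mm from the plate's middle towards the frosted end (19 mm in from that end) and 4 mm above mid-thickness. Axes as the plate's.
- file_bin: Blue fixed bin, 150 (x) x 60 (y) mm; side walls 20 mm high, ends 14. Origin: centre of underside; +x to its back, front looks to the robot. Plates stand on an end, leaning 30 deg back (to +x), middles at x -20 (front) or +38 mm (rear), z 60. Behind each a backrest 24 mm wide, 60 long; 6 mm lip before its foot; 3 mm play each side. Draw plates out lengthwise.
- light_pad: Flat light pad fixed to the bench, 130 x 130 x 12 mm, black rim with a glowing white top. Origin: centre of its underside.
- pad_mark (a point): Middle mark of the light pad, on its top surface (12.5 mm above the bench): a blue dot with four blue ticks. z up.
- jar: Bystander: clear sample jar with white lid, 62 x 63 x 98 mm, loose. Origin: centre of its underside.
- petri: Bystander: 60 mm petri dish, 15 mm high, loose. Origin: centre of its underside.
- cup: Bystander: white lidded sample cup, 66 x 59 x 105 mm, loose. Origin: centre of its underside.
- timer: Bystander: white lab timer standing up, 22 x 62 x 68 mm, loose. Origin: centre of its underside.

How it is judged (in metres and radians):
On the way:
1. the front plate is lifted out of the bin in the gripper, the rear plate left in its slot (((x of plate_b in the frame of file_bin above 0.02 m and z of plate_a in the frame of file_bin above 0.085 m and contact force between the fingers and plate_a above 1 N and contact force between plate_a and file_bin below 0.1 N) or (x of plate_a in the frame of file_bin above 0.02 m and z of plate_b in the frame of file_bin above 0.085 m and contact force between the fingers and plate_b above 1 N and contact force between plate_b and file_bin below 0.1 N))), for 0.2 s.
At the end, for the whole second after the job is handed in: The plate that stood in the front slot is held by the fingers, at rest, touching neither bin nor pad, its label face up within 17 degrees of level, the label's centre within 20 mm sideways of the pad's middle mark and 40 to 170 mm above it; the other plate is in the rear slot, moved less than 15 mm (((x of plate_b in the frame of file_bin above 0.02 m and distance of plate_b from where it was at the start of the episode below 0.015 m and contact force between the fingers and plate_a above 1 N and contact force between plate_a and file_bin below 0.1 N and contact force between plate_a and light_pad below 0.1 N and angle between plate_a's own z axis and vertical below 0.3 rad and horizontal distance between plate_a_label and pad_mark below 0.02 m and z of plate_a_label in the frame of pad_mark between 0.04 and 0.17 m and linear speed of plate_a below 0.03 m/s) or (x of plate_a in the frame of file_bin above 0.02 m and distance of plate_a from where it was at the start of the episode below 0.015 m and contact force between the fingers and plate_b above 1 N and contact force between plate_b and file_bin below 0.1 N and contact force between plate_b and light_pad below 0.1 N and angle between plate_b's own z axis and vertical below 0.3 rad and horizontal distance between plate_b_label and pad_mark below 0.02 m and z of plate_b_label in the frame of pad_mark between 0.04 and 0.17 m and linear speed of plate_b below 0.03 m/s))); the arm keeps its last pose, push and grip.
It fails at once if a bystander is moved more than 20 mm (distance of any of jar, petri, cup, timer from where it was at the start of the episode above 0.02 m).
It fails at once if the light pad is struck or pressed by a plate (over 5 N) (contact force between any of plate_a, plate_b and light_pad above 5 N).
It also fails if it takes over 35 s, if anything falls off the work surface, if the arm or the gripper's body presses on something with over 40 N, if the wrist force passes 120 N, or if a joint passes its speed limit or range.

ROBOT

A 6-joint arm with a two-finger parallel gripper is mounted at the origin on a cart in front of the work surface, level with it; the furniture and walls round the work are solid. World frame = base frame: x ahead of the robot, y to its left, z up, the work surface at z = 0. Lengths are in mm, angles in degrees, forces in N, time in s.
With the tool pointing down it reaches from about 275 to 825 mm from the base axis. Payload 4.9 kg.
Tool frame: the origin (TCP) lies at the very end of the fingers, on their centre line; the grasp point (between the pads) lies 19 mm behind it; z points along the fingers, y is the line along which they close (so a half turn about z gives the same grasp; the last joint's range is limited). The gripper opens to 85 mm and grips with 20 to 120 N. Pads are 22 mm wide; open, the fingers measure 114 mm over their backs; the gripper's body (76 mm by 85 mm) begins 54 mm behind the grasp point. The pads swing forward as they close: fully open they stand 13 mm farther back than shut.
Start: joints at [-81.142, 18.69, -11.035, 60.275, 0, 82.311], TCP at [156.653, -527.237, 231.281] pointing down, gripper open.
Joint ranges: [-152.03, 152.03], [-55.5, 102.48], [-74.3, 77.21], [-110.64, 120.58], [-84.22, 78.4], [-180, 180]. Speed limits (degrees/s): [147.25, 147.25, 180, 180, 180, 180].

INTERFACE

Orientations are given as a 3x3 rotation matrix whose columns are the frame's x, y, z axes.
In Python, from rig import robot gives the robot as it stands.
- The arm moves only by the tool nudge_tcp, called after ">>>" by a JSON object that holds its "fn" and its "kwargs", one argument or row to a line. Schema: {"type":"object","properties":{"moves":{"type":"string"},"only":{"type":"string"},"quiet":{"type":"boolean"},"lines":{"type":"string"}},"required":["moves"],"additionalProperties":false}. moves is a string of 1 to 12 rows, parted by a bar, with the numbers parted by spaces; each row has 7 numbers: dx, dy, dz in shares of the most that a row can go, 1 being 50 mm, then a rotation vector rx, ry, rz in a scale on which 1.0 is 2 pi rad, then the finger opening in mm; each row shifts and turns the commanded pose from where the row before left it, along the tool's axes as they then stand; what a row does not reach is not made up. A row lasts 1/10 s, in which the tool goes at most 50 mm and 8.59 degrees, less where a joint would pass 70% of its speed; a pose out of reach is approached as far as the arm can. The fingers move at their own pace and stop on an object; the grip force is fixed at half the most. Time passes only in rows, so rows that do not move let the fingers close. The tool returns the time, the measured TCP pose, the force, the opening and the grip force at its end. only (a regular expression) keeps the lines of the reply that match it, lines (a string "A,B") keeps lines A to B, and quiet returns only ok. A shift or turn number past 1, either way, is cut back to 1. Input that does not fit is refused with a message, and nothing moves.
- robot.state(): the state, without advancing time (a new reading comes with each control period).
- robot.get_image(name): name is "scene" or "top"; returns the picture (420x560x3 uint8, red, green, blue); there is no depth.
- robot.camera_info(name): a dict with "camera_matrix" (3x3 intrinsics, pixels), "dist_coeffs" ([k1, k2, p1, p2, k3] as OpenCV has them; the pictures are not rectified), "position" and "rotation" of the camera in the world. Camera axes: x right, y down, z forward; pixel columns grow to the right and rows downward; lengths in mm; the calibration is good to about 2 mm. A picture is of the moment at which its call begins. camera_info takes no time and is no camera call.
- robot.hand_in(): hands the job in; it is judged then, once.
The state is a dict: "time": time; "joint_positions": joint angles; "joint_velocities": joint speeds; "joint_efforts": joint torques, N m; "eef_pos": TCP position; "eef_rot": TCP orientation; "ft_force": force on the tool from outside, world axes, zero at the start; "ft_torque": the same for the moment, N m; "grip_width": finger opening in mm; "gripper_force": force on a finger pad.
Only numpy, scipy, OpenCV 4.12 (cv2) and the standard library are available. Lean on these libraries where they do the work, as an engineer would, in place of code of your own. Each camera call takes 0.05 s, during which the arm holds its last target. There are 200 camera calls.

## Working session

There is one attempt and no reset: what is moved stays moved. The work goes in short steps, Python scripts to look and compute and a tool call to move; the robot and the scene stay as the last step left them, time stands still between calls to the robot, and variables do not carry over. Pictures are saved under pics/ and viewed, at most 10 in all, crops included, and the job is handed in when it is done.

```bash
ls; mkdir -p pics; python3 - <<'E'
from rig import robot
import cv2
for n in("scene","top"):
    im=robot.get_image(n); cv2.imwrite(f"pics/{n}0.png",im[:,:,::-1]); i=robot.camera_info(n); print(n,i)
s=robot.state();print(s)
E
```

```text
pics
rig.py
scene {'camera_matrix': array([[543.73152004,   0.        , 284.63441042],
       [  0.        , 543.73152004, 207.83742446],
       [  0.        ,   0.        ,   1.        ]]), 'dist_coeffs': array([-0.13289518,  0.        ,  0.        ,  0.        ,  0.        ]), 'position': array([-549.26411087, 1017.25862443,  710.89497922]), 'rotation': array([[-0.6945986 , -0.29572963,  0.65580239],
       [-0.71923407,  0.26603948, -0.64181411],
       [ 0.01533412, -0.9174786 , -0.39748947]])}
top {'camera_matrix': array([[428.47239018,   0.        , 283.53024518],
       [  0.        , 428.47239018, 209.33672997],
       [  0.        ,   0.        ,   1.        ]]), 'dist_coeffs': array([-0.03083882,  0.        ,  0.        ,  0.        ,  0.        ]), 'position': array([ 312.27630302,  -13.230641  , 1231.25195749]), 'rotation': array([[-7.85195648e-04, -9.87422911e-01,  1.58099265e-01],
       [-9.99551652e-01,  5.50708230e-03,  2.94307226e-02],
       [-2.99312355e-02, -1.58005273e-01, -9.86984526e-01]])}
{'time': 0.1, 'joint_positions': array([-8.11426585e+01,  1.87277400e+01, -1.10841753e+01,  6.02743319e+01,
       -1.00133516e-03,  8.23141643e+01]), 'joint_velocities': array([-0.00110575,  0.03147774,  0.12947828, -0.01303174,  0.18272524,
        0.0153083 ]), 'joint_efforts': array([-2.96444938e-06, -4.44240153e+01,  2.63036960e+01,  7.91906845e-03,
       -1.98250086e-04,  6.22400393e-06]), 'eef_pos': array([ 156.56408677, -526.72478528,  230.59587819]), 'eef_rot': array([[ 9.58605452e-01,  2.84737643e-01, -2.49045800e-04],
       [ 2.84737692e-01, -9.58604320e-01,  1.48465406e-03],
       [ 1.84000519e-04, -1.49411021e-03, -9.99998867e-01]]), 'ft_force': array([ 0.41203364,  0.54743609, -0.66473411]), 'ft_torque': array([ 0.01447517, -0.02324661, -0.04260921]), 'gripper_force': 0.0, 'grip_width': 85.19332350421404}
```

View pics/scene0.png

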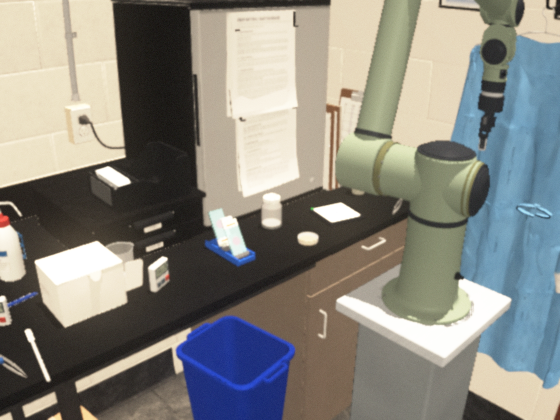

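View pics/top0.png

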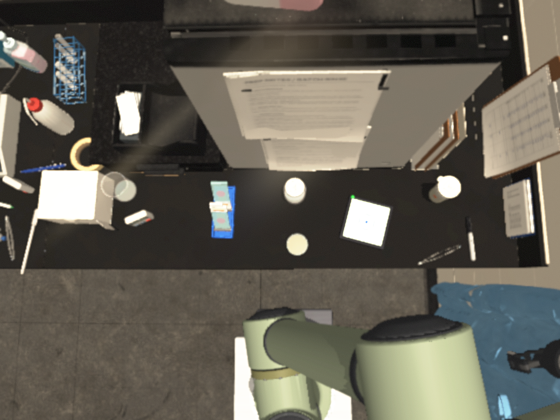

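The top view shows the bin near (223,210), the pad at (367,222), the jar at (294,190), the petri dish at (297,244) and the timer at (139,217). In the scene view the bin is near (230,245). I'll enlarge the bin in both views.

```bash
python3 - <<'E'
import cv2,numpy as np
a=cv2.imread("pics/scene0.png")[200:270,195:265]; b=cv2.imread("pics/top0.png")[172:245,195:250]
c=cv2.imread("pics/top0.png")[190:250,335:395]
r=lambda x,k:cv2.resize(x,None,fx=k,fy=k,interpolation=cv2.INTER_CUBIC)
A=r(a,6);B=r(b,6);out=np.zeros((450,800,3),np.uint8)
out[:420,:420]=A;out[:438,430:760]=B
cv2.imwrite("pics/z1.png",out)
E
```

```text
(no output)
```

View pics/z1.png

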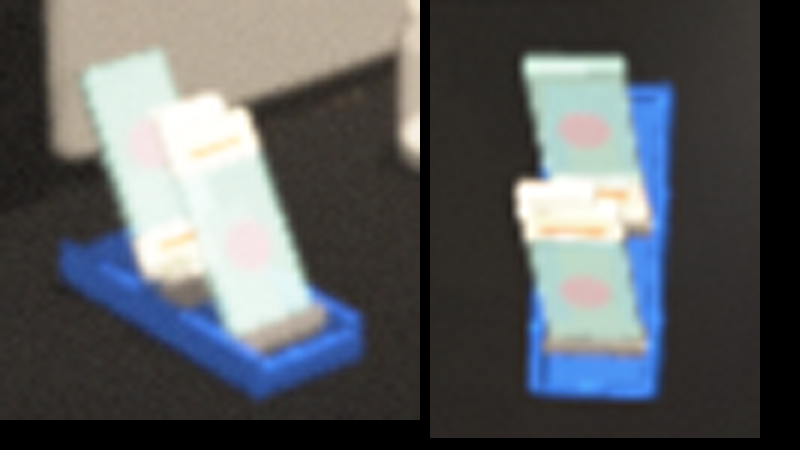

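```bash
cat > h.py <<'E'
import cv2,numpy as np
from rig import robot
I={n:robot.camera_info(n) for n in("scene","top")}
def ray(n,p):
    i=I[n];u=cv2.undistortPoints(np.array([[p]],float),i["camera_matrix"],i["dist_coeffs"])[0,0]
    d=i["rotation"]@[u[0],u[1],1];return i["position"],d/np.linalg.norm(d)
def plane(n,p,z):
    o,d=ray(n,p);return o+d*(z-o[2])/d[2]
def tri(ps,pt):
    o1,d1=ray("scene",ps);o2,d2=ray("top",pt)
    k=np.linalg.lstsq(np.c_[d1,-d2],o2-o1,rcond=None)[0];a=o1+k[0]*d1;b=o2+k[1]*d2
    return (a+b)/2,np.linalg.norm(a-b)
def proj(n,P):
    i=I[n];R=i["rotation"].T
    return cv2.projectPoints(np.array([P],float),cv2.Rodrigues(R)[0],-R@i["position"],i["camera_matrix"],i["dist_coeffs"])[0][0,0]
E
python3 - <<'E'
from h import *
np.set_printoptions(precision=1,suppress=True)
roi={"scene":(200,270,195,265),"top":(172,245,195,250)}
c={}
for n in roi:
    a,b,l,r=roi[n];im=cv2.imread(f"pics/{n}0.png");h=cv2.cvtColor(im,cv2.COLOR_BGR2HSV).astype(int)
    R,G,B=[im[:,:,k].astype(int) for k in(2,1,0)]
    box=np.zeros(R.shape,bool);box[a:b,l:r]=1
    for nm,m in(("pink",(R-G>12)&(B-G>-5)),("orange",(R-B>35)&(R>150)),("blue",(B-R>70)&(h[...,1]>110))):
        m=(m&box).astype(np.uint8);N,L,S,C=cv2.connectedComponentsWithStats(m)
        for k in range(1,N):
            if S[k,4]>4 and nm!="blue":print(n,nm,S[k],C[k])
        if nm=="blue":
            pts=cv2.findNonZero(m);hull=cv2.approxPolyDP(cv2.convexHull(pts),1.5,True)[:,0]
            for p in hull:print(n,"hull",p,plane(n,p,0),plane(n,p,20)[:2])
# pad
im=cv2.imread("pics/top0.png")
h=cv2.cvtColor(im,cv2.COLOR_BGR2HSV)
m=((h[...,2]>190)&(h[...,1]<40)).astype(np.uint8);m[:,:335]=0;m[:,395:]=0;m[:190]=0;m[255:]=0
r=cv2.minAreaRect(cv2.findNonZero(m));print("pad",r,plane("top",r[0],12.5))
im2=cv2.imread("pics/top0.png").astype(int);d=(im2[...,0]-im2[...,2]);d[~cv2.erode(cv2.morphologyEx(m,cv2.MORPH_CLOSE,np.ones((9,9))),np.ones((7,7))).astype(bool)]=0
ys,xs=np.where(d>25);print("mark",xs.mean() if len(xs) else 0,ys.mean() if len(xs) else 0,len(xs),d.max())
ms=((cv2.imread("pics/scene0.png").min(2)>200)).astype(np.uint8);q=np.zeros_like(ms);q[195:230,300:370]=1;ms&=q
r2=cv2.minAreaRect(cv2.findNonZero(ms));print("padscene",r2[0],plane("scene",r2[0],12.5),tri(r2[0],r[0]))
E
```

```text
scene pink [217 221   5   6  21] [219.2 223.6]
scene pink [233 238   7   6  29] [235.9 240.4]
scene orange [227 223   8   3  10] [230.5 224. ]
scene orange [222 239   6   3   9] [224.2 239.7]
scene hull [254 258] [433.2 168.8   0. ] [405.5 192.6]
scene hull [237 265] [434.4 227.4   0. ] [406.7 249.6]
scene hull [206 246] [577.2 223.1   0. ] [545.5 245.5]
scene hull [205 243] [594.1 214.2   0. ] [562.  236.8]
scene hull [215 239] [595.3 177.5   0. ] [563.1 201.1]
scene hull [247 248] [490.3 145.    0. ] [461.1 169.5]
scene hull [254 252] [459.2 146.1   0. ] [430.8 170.6]
top pink [217 191   8   5  32] [220.2 193.1]
top pink [217 219   7   4  22] [220.1 220.3]
top orange [222 203   7   3  13] [225.1 203.8]
top orange [213 209  12   3  27] [218.7 209.7]
top hull [234 186] [580.  169.6   0. ] [575.7 166.6]
top hull [232 237] [429.3 172.7   0. ] [427.4 169.7]
top hull [212 237] [429.4 231.    0. ] [427.5 227. ]
top hull [212 221] [476.2 232.2   0. ] [473.6 228.2]
top hull [228 186] [580.2 187.3   0. ] [575.8 184.1]
pad ((366.176513671875, 221.79415893554688), (40.01837158203125, 39.775840759277344), 14.03624439239502) [ 470.2 -212.9   12.5]
mark 366.0 221.5 6 115
padscene (336.484130859375, 211.9244384765625) [ 468.6 -210.7   12.5] (array([ 470.4, -213.1,   11.2]), np.float64(0.22846936463018394))
```

```bash
python3 - <<'E'
from h import *
np.set_printoptions(precision=1,suppress=True)
for nm,s,t in(("Fpink",(235.9,240.4),(220.1,220.3)),("Forange",(230.5,224),(218.7,209.7)),("Rpink",(219.2,223.6),(220.2,193.1)),("Rorange",(224.2,239.7),(225.1,203.8)),
 ("FtopL",(221.9,217.8),(209.3,202.6)),("FbotR",(248.3,251.7),(230.7,229.2)),("FbotL",(235,256.5),(214.3,229.2)),("RtopL",(209,212),(210.3,181.5)),("RtopR",(221.7,208.3),(227.2,181.5))):print(nm,tri(s,t))
# predicted model from bin pose
for yaw in(-1.2,0):
  c,s_=np.cos(np.radians(yaw)),np.sin(np.radians(yaw));Rb=np.array([[c,-s_,0],[s_,c,0],[0,0,1]])
  o=np.array([504,200,0]);ax=np.array([.5,0,.866]);lz=np.array([-.866,0,.5])
  print(yaw,"front mid",o+Rb@[-20,0,60],"face",o+Rb@(np.array([-20,0,60])+4*lz),"label",o+Rb@(np.array([-20,0,60])+36*ax+4*lz),"rear face",o+Rb@(np.array([38,0,60])+4*lz))
  for n in("scene","top"):
    for P in((-75,-30,0),(-75,30,0),(75,-30,0),(75,30,0),(-75,30,20),(75,30,20)):print(n,P,proj(n,o+Rb@P))
E
python3 - <<'E'
import cv2
im=cv2.imread("pics/top0.png")[160:250,120:300];cv2.imwrite("pics/z2.png",cv2.resize(im,None,fx=4,fy=4))
E
```

```text
Fpink (array([471.4, 199.5,  49.5]), np.float64(0.2341608604273721))
Forange (array([495.4, 197.1,  89. ]), np.float64(0.4005168416507281))
Rpink (array([544.8, 197.3,  72.9]), np.float64(1.252359942758112))
Rorange (array([524.8, 193. ,  28.4]), np.float64(8.007780719297376))
FtopL (array([509.8, 217.3, 109.3]), np.float64(4.501248039753699))
FbotR (array([450.2, 174.5,  14.7]), np.float64(0.3684540620498478))
FbotL (array([450. , 221.3,  17.1]), np.float64(0.6482684341966414))
RtopL (array([568.1, 216.6, 106.8]), np.float64(4.507291315316295))
RtopR (array([568.7, 171.5, 104.4]), np.float64(3.367587001642429))
-1.2 front mid [484.  200.4  60. ] face [480.5 200.5  62. ] label [498.5 200.1  93.2] rear face [538.5 199.3  62. ]
scene (-75, -30, 0) [254.4 259. ]
scene (-75, 30, 0) [236.9 266.2]
scene (75, -30, 0) [221.1 240. ]
scene (75, 30, 0) [204.  246.3]
scene (-75, 30, 20) [236.7 259.5]
scene (75, 30, 20) [203.7 240. ]
top (-75, -30, 0) [232.4 237.3]
top (-75, 30, 0) [211.8 236.9]
top (75, -30, 0) [234.4 186.5]
top (75, 30, 0) [214.2 186.3]
top (-75, 30, 20) [210.4 236.3]
top (75, 30, 20) [212.9 184.8]
0 front mid [484. 200.  60.] face [480.5 200.   62. ] label [498.5 200.   93.2] rear face [538.5 200.   62. ]
scene (-75, -30, 0) [254.7 258.7]
scene (-75, 30, 0) [237.5 266.1]
scene (75, -30, 0) [220.5 240.1]
scene (75, 30, 0) [203.7 246.5]
scene (-75, 30, 20) [237.4 259.4]
scene (75, 30, 20) [203.3 240.2]
top (-75, -30, 0) [232.9 237.1]
top (-75, 30, 0) [212.3 237.2]
top (75, -30, 0) [233.8 186.3]
top (75, 30, 0) [213.6 186.5]
top (-75, 30, 20) [211.  236.5]
top (75, 30, 20) [212.3 185. ]
```

The bin is at about (504,200) with its yaw near −1°. The front plate is plate_a, frosted end up. Its triangulated points give a lean of about 31° and a middle at about (482.5,199,60), which agrees with the text. The pad mark is at (470,−213,~12). I'll grip across the long edges with the tool normal to the label face, first moving over with the tool pointing down.

Careful with the scale: shifts go in shares of 50 mm and turns go in shares of 2 pi rad. That gives: -42 mm is -0.84, 24 mm is 0.48, 5.9 degrees / 360 = 0.0164.

>>> {"fn": "nudge_tcp", "kwargs": {
  "moves": "0 0 0 0 0 0.0161 85 | 0 0 0 0 0 0.0161 85 | 0 0 0 0 0 0.0164 85 | 0.48 -0.84 0 0 0 0 85 | 0.48 -0.84 0 0 0 0 85 | 0.48 -0.84 0 0 0 0 85 | 0.48 -0.84 0 0 0 0 85 | 0.48 -0.84 0 0 0 0 85 | 0.48 -0.84 0 0 0 0 85 | 0.48 -0.84 0 0 0 0 85 | 0.48 -0.84 0 0 0 0 85 | 0.48 -0.84 0 0 0 0 85"
}}

```text
time: 1.3
eef_pos: [379.4, -151.0, 231.3]
eef_rot: [[1.0, -0.017, 0.0], [-0.017, -1.0, -0.0], [0.0, 0.0, -1.0]]
ft_force: [1.0, -1.3, 0.2]
grip_width: 84.9
gripper_force: 0.0
```

Converted, -44 mm is -0.88, -42 mm is -0.84.

>>> {"fn": "nudge_tcp", "kwargs": {
  "moves": "0.04 -0.88 0 0 0 0 85 | 0.04 -0.88 0 0 0 0 85 | 0.04 -0.88 0 0 0 0 85 | 0.04 -0.88 0 0 0 0 85 | 0.04 -0.88 0 0 0 0 85 | 0.04 -0.88 0 0 0 0 85 | 0.04 -0.88 0 0 0 0 85 | 0.04 -0.84 0 0 0 0 85 | 0 0 0 0 0 0 85"
}}

```text
time: 2.2
eef_pos: [400.7, 120.9, 234.1]
eef_rot: [[0.998, 0.07, -0.005], [0.07, -0.996, 0.062], [-0.001, -0.062, -0.998]]
ft_force: [1.0, 0.4, 0.4]
grip_width: 85.0
gripper_force: 0.0
```

>>> {"fn": "nudge_tcp", "kwargs": {
  "moves": "0 0 0 0 0.0208 0 85 | 0 0 0 0 0.0208 0 85 | 0 0 0 0 0.0208 0 85 | 0 0 0 0 0.0208 0 85 | 0 0 0 0 0.0208 0 85 | 0 0 0 0 0.0208 0 85 | 0 0 0 0 0.0208 0 85 | 0 0 0 0 0.0208 0 85 | 0 0 0 0 0 0 85"
}}

```text
time: 3.1
eef_pos: [420.5, 104.2, 292.8]
eef_rot: [[0.55, 0.085, 0.831], [-0.003, -0.995, 0.104], [0.835, -0.059, -0.547]]
ft_force: [-0.5, 0.7, -1.1]
grip_width: 84.9
gripper_force: 0.0
```

```bash
python3 -c "
from rig import robot
print(robot.state()['joint_positions'].round(1))"
```

```text
[ -0.3 -32.2 -74.1  -8.6   6.2 180. ]
```

Joint 6 reached 180° and joint 3 is near its limit. I'll use the equivalent grasp half a turn about the tool axis.

Converted, -8.5 degrees / 360 = -0.0236.

>>> {"fn": "nudge_tcp", "kwargs": {
  "moves": "0 0 0 0 0 -0.0236 85 | 0 0 0 0 0 -0.0236 85 | 0 0 0 0 0 -0.0236 85 | 0 0 0 0 0 -0.0236 85 | 0 0 0 0 0 -0.0236 85 | 0 0 0 0 0 -0.0236 85 | 0 0 0 0 0 -0.0236 85 | 0 0 0 0 0 -0.0236 85 | 0 0 0 0 0 -0.0236 85 | 0 0 0 0 0 -0.0236 85 | 0 0 0 0 0 -0.0236 85 | 0 0 0 0 0 -0.0236 85"
}}

```text
time: 4.3
eef_pos: [418.2, 104.6, 287.1]
eef_rot: [[-0.203, 0.529, 0.824], [0.972, 0.211, 0.105], [-0.118, 0.822, -0.557]]
ft_force: [-0.1, 0.5, 0.1]
grip_width: 85.0
gripper_force: 0.0
```

>>> {"fn": "nudge_tcp", "kwargs": {
  "moves": "0 0 0 0 0 -0.0236 85 | 0 0 0 0 0 -0.0236 85 | 0 0 0 0 0 -0.0236 85 | 0 0 0 0 0 -0.0236 85 | 0 0 0 0 0 -0.0236 85 | 0 0 0 0 0 -0.0236 85 | 0 0 0 0 0 -0.0236 85 | 0 0 0 0 0 -0.0236 85 | 0 0 0 0 0 -0.0236 85 | 0 0 0 0 0 0 85"
}}

```text
time: 5.3
eef_pos: [418.3, 104.7, 287.3]
eef_rot: [[-0.562, -0.071, 0.824], [0.028, 0.994, 0.105], [-0.827, 0.082, -0.557]]
ft_force: [0.1, 0.5, -0.6]
grip_width: 85.2
gripper_force: 0.0
```

```bash
cat > goal.py <<'E'
import sys,numpy as np
from rig import robot
from scipy.spatial.transform import Rotation as R
np.set_printoptions(precision=1,suppress=True)
def go(P,x,z):  # distance to go in the present tool axes; rotation vector likewise
    s=robot.state();T=np.array(s["eef_rot"]);x=np.array(x,float);z=np.array(z,float);z/=np.linalg.norm(z);x-=z*(x@z);x/=np.linalg.norm(x)
    G=np.c_[x,np.cross(z,x),z]
    print("d now-axes",T.T@(P-s["eef_pos"]),"d goal-axes",G.T@(P-s["eef_pos"]),"rotvec",R.from_matrix(T.T@G).as_rotvec(degrees=True),"j",s["joint_positions"],"t",s["time"])
c,s_=np.cos(np.radians(-1.2)),np.sin(np.radians(-1.2));B=np.array([[c,-s_,0],[s_,c,0],[0,0,1]])
AX=B@[.5,0,.866];TZ=B@[.866,0,-.5]
MID=np.array([482.5,199,60]);GR=MID+3*AX+23*TZ
E
python3 -c "
from goal import *
go(GR-80*TZ,-AX,TZ)"
```

```text
d now-axes [155.7  77.4 132.7] d goal-axes [162.7  95.6 110.5] rotvec [ 7.  -4.2 -1.2] j [ -0.2 -31.8 -74.3  -8.4   6.2   1.5] t 5.3
```

Converted, 31 mm is 0.62, 26 mm is 0.52, 7 degrees / 360 = 0.0194.

>>> {"fn": "nudge_tcp", "kwargs": {
  "moves": "0.62 0.32 0.52 0 0 0 85 | 0.62 0.32 0.52 0 0 0 85 | 0.62 0.32 0.52 0 0 0 85 | 0.62 0.32 0.52 0 0 0 85 | 0.62 0.28 0.52 0 0 0 85 | 0 0 0 0.0194 -0.0111 -0.0028 85 | 0 0 0 0 0 0 85"
}}

```text
time: 6.0
eef_pos: [460.8, 229.3, 143.3]
eef_rot: [[-0.573, 0.029, 0.819], [0.001, 0.999, -0.035], [-0.82, -0.019, -0.572]]
ft_force: [0.2, 0.1, 0.2]
grip_width: 84.8
gripper_force: 0.0
```

```bash
python3 -c "
from goal import *
go(GR-80*TZ,-AX,TZ)"
```

```text
d now-axes [ 57.8 -29.    9.5] d goal-axes [ 58.  -29.8   4. ] rotvec [-1.  -4.9  0.7] j [ 35.2  17.4 -72.7 -48.7 -30.   22.5] t 6.0
```

Converted, 20 mm is 0.4, 18 mm is 0.36, -2 degrees / 360 = -0.0056.

>>> {"fn": "nudge_tcp", "kwargs": {
  "moves": "0.4 -0.2 0.04 0 -0.0056 0 85 | 0.4 -0.2 0.04 0 -0.0056 0 85 | 0.36 -0.18 0.04 0 -0.0028 0 85 | 0 0 0 0 0 0 85"
}}

```text
time: 6.4
eef_pos: [457.8, 235.6, 104.5]
eef_rot: [[-0.523, 0.063, 0.85], [0.003, 0.997, -0.073], [-0.852, -0.035, -0.522]]
ft_force: [0.2, 0.2, -0.1]
grip_width: 85.4
gripper_force: 0.0
```

```bash
python3 -c "
from goal import *
go(GR-80*TZ,-AX,TZ)"
```

```text
d now-axes [ 23.4 -36.5 -10.1] d goal-axes [ 22.8 -36.1 -12.7] rotvec [-3.1 -1.5  0.5] j [ 39.2  31.4 -74.3 -65.3 -36.4  24.4] t 6.4
```

Joint 3's fold limit blocks the retracted approach. I'll come in from above along the plate's length with a slightly steeper tool, so the fingers straddle the edges on the way down.

Converted, -40 mm is -0.8, -15 mm is -0.3, 5 degrees / 360 = 0.0139.

>>> {"fn": "nudge_tcp", "kwargs": {
  "moves": "-0.8 0 0 0 0 0 85 | -0.8 -0.2 0 0 0 0 85 | 0 -0.3 0 0 0.0139 0 85 | 0 -0.2 0 0 0.0139 0 85 | 0 0 0 0 0 0 85"
}}

```text
time: 6.9
eef_pos: [499.1, 199.2, 180.4]
eef_rot: [[-0.657, 0.068, 0.751], [0.021, 0.997, -0.072], [-0.753, -0.031, -0.657]]
ft_force: [0.6, 0.1, 0.6]
grip_width: 85.0
gripper_force: 0.0
```

```bash
cat >> goal.py <<'E'
def tilt(a): # tool axis a deg from straight down, in the bin's x-z plane
    a=np.radians(a);return B@[np.sin(a),0,-np.cos(a)]
def grasp(a,up,along=5): # pads' grasp point on the plate middle line + 4 deep
    z=tilt(a);return MID+(along+up)*AX+23*z, np.cross(B@[0,1,0],z), z
E
python3 -c "
from goal import *
go(*grasp(50,80))"
```

```text
d now-axes [17.8  3.5 73.2] d goal-axes [19.2 -0.5 72.9] rotvec [-3.2 -1.1 -0.4] j [ 27.    6.3 -63.4 -23.8 -23.9  20.3] t 6.9
```

Converted, 36 mm is 0.72, 9 mm is 0.18, -3 degrees / 360 = -0.0083.

>>> {"fn": "nudge_tcp", "kwargs": {
  "moves": "0.18 0.04 0.72 -0.0083 -0.0028 0 85 | 0.18 0 0.72 0 0 0 85 | 0 0 0 0 0 0 85"
}}

```text
time: 7.2
eef_pos: [539.5, 198.1, 109.9]
eef_rot: [[-0.651, 0.026, 0.758], [0.015, 1.0, -0.022], [-0.759, -0.003, -0.651]]
ft_force: [-0.8, 0.0, -0.7]
grip_width: 85.0
gripper_force: 0.0
```

```bash
python3 -c "
from goal import *
go(*grasp(50,80))
go(*grasp(50,0))"
```

```text
d now-axes [-8.7 -0.3 -3.4] d goal-axes [-8.8 -0.3 -3.3] rotvec [-0.3 -0.6 -0.1] j [ 22.1  21.2 -65.7 -43.7 -17.8  15.7] t 7.2
d now-axes [69.9 -0.3 11.3] d goal-axes [70.  -0.3 10.5] rotvec [-0.3 -0.6 -0.1] j [ 22.1  21.2 -65.7 -43.7 -17.8  15.7] t 7.2
```

Converted, 18 mm is 0.36, 17 mm is 0.34.

>>> {"fn": "nudge_tcp", "kwargs": {
  "moves": "0.36 0 0.05 0 0 0 85 | 0.36 0 0.05 0 0 0 85 | 0.34 0 0.06 0 0 0 85 | 0.34 0 0.06 0 0 0 85 | 0 0 0 0 0 0 85"
}}

```text
time: 7.7
eef_pos: [501.2, 200.7, 54.2]
eef_rot: [[-0.648, 0.023, 0.761], [0.013, 1.0, -0.018], [-0.761, -0.002, -0.648]]
ft_force: [-1.3, -0.1, -0.3]
grip_width: 85.3
gripper_force: 0.0
```

```bash
python3 - <<'E'
from goal import *
go(*grasp(50,0))
import cv2
r=lambda x,k:cv2.resize(x,None,fx=k,fy=k,interpolation=cv2.INTER_CUBIC)
a=robot.get_image("scene")[180:280,175:275,::-1];b=robot.get_image("top")[165:255,180:270,::-1]
o=np.zeros((400,780,3),np.uint8);o[:,:400]=r(a,4);o[:360,410:770]=r(b,4);cv2.imwrite("pics/g1.png",o)
E
```

```text
d now-axes [ 2.5 -2.1  4.1] d goal-axes [ 2.6 -2.1  4.1] rotvec [-0.1 -0.4  0. ] j [ 24.9  32.8 -71.7 -61.  -19.7  17.6] t 7.7
```

View pics/g1.png

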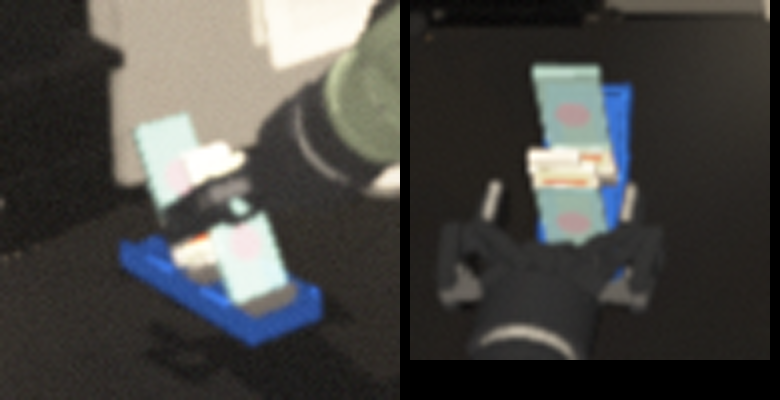

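The fingers straddle the front plate at about mid-height: tips at (490,185) and (628,190) in the top crop, plate at about 567. I'll correct a little and close.

Converted, 4 mm is 0.08, -2.5 mm is -0.05.

>>> {"fn": "nudge_tcp", "kwargs": {
  "moves": "0.02 -0.05 0.08 0 0 0 85 | 0 0 0 0 0 0 60 | 0 0 0 0 0 0 50 | 0 0 0 0 0 0 35 | 0 0 0 0 0 0 35 | 0 0 0 0 0 0 35 | 0 0 0 0 0 0 35 | 0 0 0 0 0 0 35"
}}

```text
time: 8.6
eef_pos: [506.0, 198.2, 52.2]
eef_rot: [[-0.645, 0.024, 0.764], [0.015, 1.0, -0.019], [-0.764, -0.001, -0.645]]
ft_force: [-3.0, -0.7, 5.7]
grip_width: 42.9
gripper_force: 60.2
```

Converted, -19.7 mm is -0.394, -3.5 mm is -0.07.

>>> {"fn": "nudge_tcp", "kwargs": {
  "moves": "-0.196 0 -0.036 0 0 0 35 | -0.394 0 -0.07 0 0 0 35 | -0.394 0 -0.07 0 0 0 35 | -0.394 0 -0.07 0 0 0 35 | -0.394 0 -0.07 0 0 0 35 | 0 0 0 0 0 0 35"
}}

```text
time: 9.2
eef_pos: [553.5, 198.1, 132.6]
eef_rot: [[-0.642, 0.024, 0.766], [0.016, 1.0, -0.018], [-0.767, 0.001, -0.642]]
ft_force: [0.4, -0.0, -0.0]
grip_width: 43.1
gripper_force: 60.7
```

```bash
python3 - <<'E'
from goal import *
import cv2
print(robot.state()["joint_positions"],robot.state()["ft_force"])
r=lambda x,k:cv2.resize(x,None,fx=k,fy=k,interpolation=cv2.INTER_CUBIC)
a=robot.get_image("scene")[160:280,175:275,::-1];b=robot.get_image("top")[155:245,180:270,::-1]
o=np.zeros((480,780,3),np.uint8);o[:,:400]=r(a,4);o[:360,410:770]=r(b,4);cv2.imwrite("pics/g2.png",o)
E
```

```text
[ 21.2  18.2 -63.8 -39.7 -17.1  15. ] [ 0.4 -0.  -0. ]
```

View pics/g2.png

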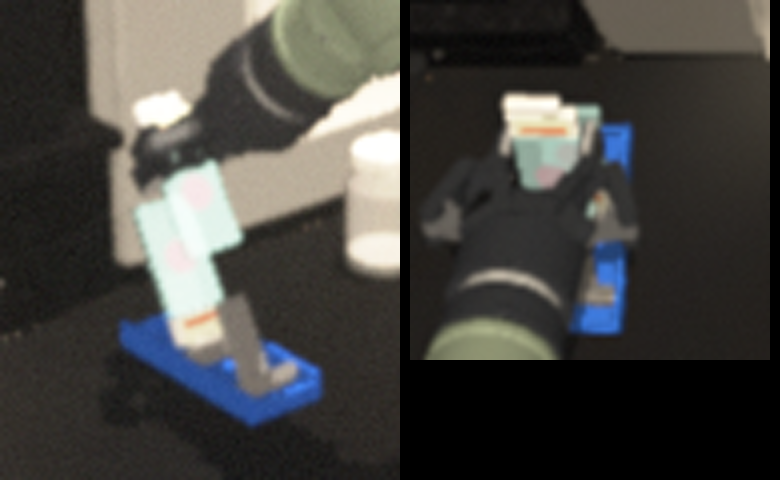

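The plate is out of the bin and held, frosted end up, and the rear plate is still standing in its slot. Next: lift, carry over and level.

Converted, -40 mm is -0.8, -30.7 mm is -0.614, 6 degrees / 360 = 0.0167.

>>> {"fn": "nudge_tcp", "kwargs": {
  "moves": "-0.46 0 -0.38 0 0 0 35 | -0.614 0 -0.514 0 0 0 35 | -0.46 0 -0.38 0 0 0 35 | 0 -0.5 0 0 0.0083 0 35 | 0 -0.8 0 0 0.0167 0 35 | 0 -0.8 0 0 0.0167 0 35 | 0 -0.8 0 0 0.0167 0 35 | 0 -0.8 0 0 0.0167 0 35 | 0 -0.8 0 0 0.0167 0 35 | 0 -0.8 0 0 0.0167 0 35 | 0 -0.8 0 0 0.0167 0 35 | 0 0 0 0 0 0 35"
}}

```text
time: 10.5
eef_pos: [546.1, -111.8, 225.7]
eef_rot: [[-0.997, 0.029, 0.076], [0.029, 1.0, -0.003], [-0.076, -0.001, -0.997]]
ft_force: [0.7, 0.3, -0.7]
grip_width: 43.1
gripper_force: 61.1
```

```bash
cat >> goal.py <<'E'
# plate in tool frame, taken at closing: TCP and rotation then
T0=np.array([[-.645,.024,.764],[.015,1,-.019],[-.764,-.001,-.645]]);P0=np.array([506,198.2,52.2])
N=-TZ;LAB=T0.T@(MID+36*AX+4*N-P0);Rp=T0.T@np.c_[AX,np.cross(N,AX),N]
def lab():
    s=robot.state();T=np.array(s["eef_rot"]);L=s["eef_pos"]+T@LAB;Q=T@Rp
    print("label",L,"plate x",Q[:,0].round(3),"n",Q[:,2].round(3),"j",s["joint_positions"],"t",s["time"])
    return L,Q,T
E
python3 -c "
from goal import *
lab()"
```

```text
label [ 569.  -112.2  260.8] plate x [ 1.  -0.   0.2] n [-0.3  0.   1. ] j [-19.9  16.5 -15.2  54.2   1.3 -18.2] t 10.5
```

Converted, -30 mm is -0.6, -20 mm is -0.4, 5 degrees / 360 = 0.0139.

>>> {"fn": "nudge_tcp", "kwargs": {
  "moves": "0 -0.4 0 0 0.0139 0 35 | 0.4 -0.6 0 0 0.0139 0 35 | 0.6 -0.6 0 0 0.0097 0 35 | 0.4 -0.4 0.3 0 0 0 35 | 0.4 0 0.4 0 0 0 35 | 0 0 0.4 0 0 0 35 | 0 0 0 0 0 0 35 | 0 0 0 0 0 0 35"
}}

```text
time: 11.3
eef_pos: [444.2, -204.1, 183.1]
eef_rot: [[-0.988, 0.023, -0.155], [0.023, 1.0, 0.003], [0.155, -0.0, -0.988]]
ft_force: [0.3, -0.7, 0.9]
grip_width: 42.8
gripper_force: 61.1
```

```bash
python3 -c "
from goal import *
np.set_printoptions(precision=3,suppress=True)
L,Q,T=lab()
print(T.T@(np.array([470.3,-213,112])-L))"
```

```text
label [ 474.543 -204.598  212.014] plate x [ 0.999 -0.022  0.022] n [-0.023 -0.002  1.   ] j [-30.622  20.835 -16.065  60.862  -4.348 -29.013] t 11.3
[-11.458  -8.479  99.44 ]
```

Converted, 25 mm is 0.5, 20 mm is 0.4, 0.7 degrees / 360 = 0.0019.

>>> {"fn": "nudge_tcp", "kwargs": {
  "moves": "-0.06 -0.04 0.4 0 0.0017 0 35 | -0.06 -0.04 0.5 0 0.0019 0 35 | -0.06 -0.04 0.5 0 0 0 35 | -0.04 -0.04 0.4 0 0 0 35 | 0 0 0.16 0 0 0 35 | 0 0 0 0 0 0 35 | 0 0 0 0 0 0 35 | 0 0 0 0 0 0 35"
}}

```text
time: 12.1
eef_pos: [440.0, -213.5, 86.8]
eef_rot: [[-0.985, 0.023, -0.173], [0.023, 1.0, 0.002], [0.173, -0.002, -0.985]]
ft_force: [-0.3, -0.5, -0.5]
grip_width: 42.5
gripper_force: 61.1
```

```bash
python3 - <<'E'
from goal import *
import h,cv2
np.set_printoptions(precision=3,suppress=True)
L,Q,T=lab();print(T.T@(np.array([470.3,-213,112])-L), h.proj("scene",L),h.proj("top",L))
a=robot.get_image("scene")[:,:,::-1];b=robot.get_image("top")[:,:,::-1]
cv2.imwrite("pics/sF.png",a);cv2.imwrite("pics/tF.png",b)
r=lambda x,k:cv2.resize(x,None,fx=k,fy=k,interpolation=cv2.INTER_CUBIC)
o=np.zeros((400,800,3),np.uint8);o[:,:395]=r(a[140:240,290:389],4)[:,:395];o[:400,400:]=r(b[160:260,310:410],4);cv2.imwrite("pics/g3.png",o)
E
```

```text
label [ 470.86  -213.878  115.194] plate x [ 1.    -0.023  0.003] n [-0.004 -0.001  1.   ] j [-31.355  27.471 -21.829  49.289  -5.095 -29.631] t 12.1
[0.019 0.873 3.245] [338.334 181.376] [372.812 216.457]
```

View pics/g3.png

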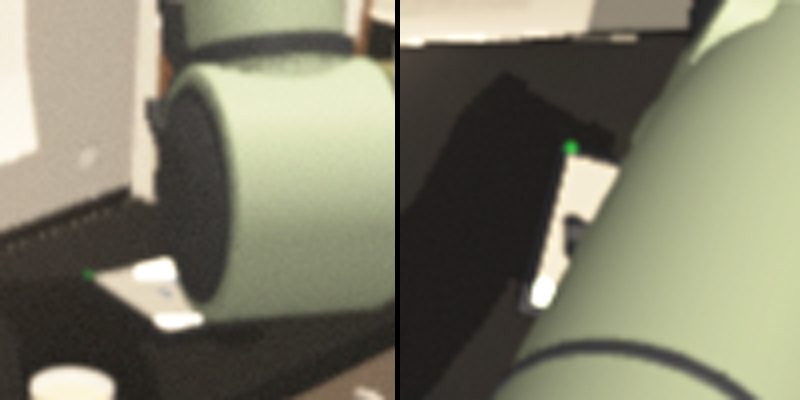

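The arm hides the plate in both views here. I'll check for slip in the grip with the pictures taken after the draw.

```bash
python3 - <<'E'
from goal import *
import h
T1=np.array([[-.642,.024,.766],[.016,1,-.018],[-.767,.001,-.642]]);P1=np.array([553.5,198.1,132.6])
f=lambda X:P1+T1@T0.T@(np.array(X)-P0)
print("orange top pred",h.proj("top",f([495.4,197.1,89])),"seen 213.2 187.7; per 5mm along:",h.proj("top",f([497.9,197.1,93.3])))
print("pink scene pred",h.proj("scene",f([471.4,199.5,49.5])),"seen 224.5 208.3; 5mm:",h.proj("scene",f([473.9,199.5,53.8])))
# rear plate now in place?
E
python3 - <<'E'
import cv2,numpy as np
a=cv2.imread("pics/tF.png");b=cv2.imread("pics/sF.png");o=np.zeros((600,800,3),np.uint8)
o[:300]=cv2.resize(a[160:265,100:380],(800,300));o[300:]=cv2.resize(b[175:295,130:450],(800,300));cv2.imwrite("pics/g4.png",o)
E
```

```text
orange top pred [213.5 186.3] seen 213.2 187.7; per 5mm along: [213.2 185. ]
pink scene pred [224.  207.7] seen 224.5 208.3; 5mm: [223.4 206. ]
```

View pics/g4.png

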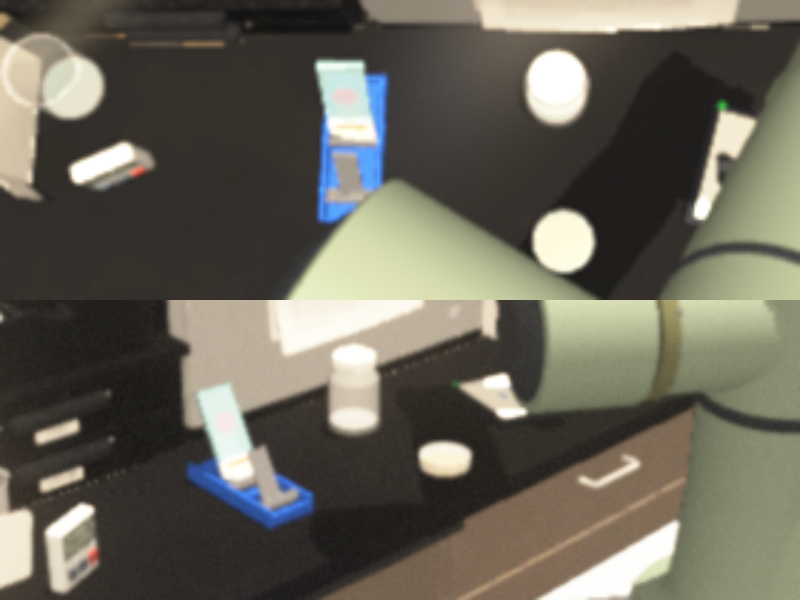

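The rear plate stands in its slot (345,100) and the jar, petri dish and timer are where they were. Slip in the grip is about 2–5 mm, well inside the 20 mm limit. Handing in.

```bash
python3 -c "
from rig import robot
print(robot.hand_in())"
```

```text
the job is handed in; nothing more can be done
None
```

I handed the job in with the front plate (plate_a) held level, label up, about 10 cm above the pad mark. By calculation the label is within about 5 mm of the mark sideways, but the arm hid the plate in the last pictures. The rear plate, jar, petri dish and timer were seen in place; the cup's final position was not checked.

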